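# Hold the glass cell in the photometer's light path

### The job

Take the taller of the two glass cells from its round stand, gripping it gently (about 10 N is plenty, it may crack above 20 N) by its two broad frosted faces only, never by the clear end windows. Carry it upright to the photometer and hold it in the light path, midway between the two lens barrels and touching no part of the photometer, upright, with its clear windows facing the lenses and centred on the beam. Finish while still holding it there, steady, not put down or let go; leave the shorter cell and the other things alone.

Things in the scene. Friction and masses are not known exactly. Their poses are not given: they have to be found in the camera images.
- tall_cell_centre (a point): Centre of the taller glass cell (loose, 90 mm tall, plan 22 x 36 mm), 45 mm above its underside; z up. x: normal to the two broad white frosted faces, 22 mm apart, 36 mm wide, 81 mm tall from the underside, the only ones to grip. y: along the 36 mm light path. Starts upright in either round stand, underside 6 mm above the worktop, x axis within 0.5 rad of world x
- tall_cell_window (a point): The middle of the taller cell's light path: a point on its axis, 30 mm above its underside, that is 15 mm below its centre; same axes as the cell. This point belongs on the beam
- tall_cell: The taller cell, about 80 g; origin at the centre of its underside, axes as for its centre. The top 9 mm is a narrower white stopper (15 x 26 mm). The glass cracks when a finger presses it with more than 20 N
- tall_cell_windows: The two clear windows of the taller cell (its narrow end faces, at y = +17.5 and -17.5 mm), not to be touched by the fingers; same origin as the cell
- beam_centre (a point): The middle of the photometer's light path, half-way between the two lens faces and 75 mm above the worktop. Its y axis runs along the beam, its x axis is level and across it, z is up
- photometer: The photometer, fixed: base plate 64 x 196 x 12 mm (long along y, the beam), at each end an upright grey head 46 mm wide, 95 mm tall, each with a black lens barrel of 26 mm diameter facing the other. Lens faces at y = +48 and -48 mm, heads 120 mm apart; open above and on both sides. Origin: centre of its underside on the worktop
- short_cell_centre (a point): Centre of the shorter cell, of the same plan and look but 60 mm tall, in the other stand; to be left alone. The point is 30 mm above its underside
- short_cell: The shorter cell; origin at the centre of its underside
- stand_a: One of the two round grey stands (fixed): diameter 68 mm, floor 6 mm above the worktop, low rim 11 mm high and 5 mm thick. Origin: centre of its underside. Either cell may stand in it
- stand_b: The other round stand, alike
- vial: Bystander: small capped sample vial, 20 mm diameter, 54 mm tall, beyond the photometer; origin at its underside
- stamp: Bystander: wooden stamp with a knob, 23 x 23 x 53 mm, to the right of the photometer; origin at its underside
- loupe: Bystander: folding loupe, 30 x 57 x 15 mm, lying to the right of the stands; origin at its underside
- lamp_arm (a point): Middle of the level bar of the left magnifier lamp, a fixed obstacle: the lamp's post rises from the table's front edge at x = 0.25, y = 0.12 to x = 0.30, y = 0.145 at 0.37 m height; from there the bar runs level (top at 0.385 m) to x = 0.61, y = 0.27 and on to the round lamp head. It stands to the left of the work; go over or round it

How it is judged:
By the outcome, as a careful person would: the job done as asked, in the order asked, and still so for the second after the job is handed in, while the arm keeps its last pose, push and grip.
It also fails if it takes over 42 s, if anything falls off the work surface, if the arm or the gripper's body presses on something with over 40 N, if the wrist force passes 120 N, or if a joint passes its speed limit or range.

### The arm

A 7-joint arm with a two-finger parallel gripper is mounted at the origin on a cart in front of the work surface, level with it; the furniture and walls round the work are solid. World frame = base frame: x ahead of the robot, y to its left, z up, the work surface at z = 0. Lengths are in m, angles in degrees, forces in N, time in s.
With the tool pointing down it reaches from about 0.425 to 0.875 m from the base axis. Payload 4.7 kg.
Tool frame: the origin (TCP) lies between the finger pads; the fingertips stand 8 mm ahead of it and the grasp point (between the pads) lies 11 mm behind it; z points along the fingers, y is the line along which they close (so a half turn about z gives the same grasp; the last joint's range is limited). The gripper opens to 87 mm and grips with 3 to 60 N. Pads are 19 mm wide; open, the fingers measure 117 mm over their backs; the gripper's body (75 mm by 190 mm) begins 51 mm behind the grasp point.
Start: joints at [-63.02, 18.392, -4.016, 83.108, 1.295, 78.541, -3.26], TCP at [0.287, 0.583, 0.231] pointing down, gripper open.
Joint ranges: [-163.93, 163.93], [-17.29, 119.83], [-79.2, 71.16], [3.27, 140.29], [-89.18, 269.18], [5.43, 117.66], [-154.24, 154.24]. Speed limits (degrees/s): [147.25, 147.25, 180, 180, 180, 180, 180].

### API

Orientations are given as [roll, pitch, yaw] about the fixed x, y, z axes, in that order (R = Rz(yaw) Ry(pitch) Rx(roll)).
In Python, from cell import env, viewer gives the robot as it stands. The module is installed in compiled form; this text tells all that it offers.
- The arm moves only by the tool arm_command, never from a script. Its argument "series" is a list of rows, each a list of 2 entries, a list of its own where there are three numbers: the shift along the tool's x, y, z in mm, then the turn about the tool's z in rad. A call has exactly 5 rows; each row is the pose to reach, as a shift and turn from the pose commanded when the call began, along the tool's axes at that moment; what a row does not reach only later rows make up. A row lasts 1/10 s, in which the tool goes at most 50 mm and 8.59 degrees, less where a joint would pass 70% of its speed; a pose out of reach is approached as far as the arm can. A call with a gripper value outside its range is refused whole. "grip" is the gripper command: -1 is fully open, 1 is shut, values between are in proportion, set as the call begins (left out, the last holds). The fingers move at their own pace and stop on an object; "grip_force" is the grip in N (left out, the last holds). Time passes only in rows, so rows that repeat a pose let the fingers close, or fill a call up. It gives the time, the measured TCP pose, the force, the opening and the grip force at its end, in the units of the state.
- env.get_obs(): the state, without advancing time (a new reading comes with each control period).
- viewer.read_camera(name): name is "scene" or "top" or "wrist"; returns (picture, depth): 400x640x3 uint8, blue, green, red; 400x640 float32, m along the optical axis (not along the pixel's ray), 0 where there is no reading.
- viewer.calibration(name): a dict with "K" (3x3 intrinsics, pixels), "T" (4x4, takes a point from camera to world coordinates); the wrist camera has in their place "hand_eye" (4x4, takes a point from camera to tool coordinates, whose origin is the TCP and whose axes are the flange's). Camera axes: x right, y up, looking along -z (the intrinsics and any distortion apply to the point x, -y, -z); pixel columns grow to the right and rows downward; lengths in m; the calibration is good to about 2 mm. A picture is of the moment at which its call begins: read the wrist's pose just before it. calibration takes no time and is no camera call.
- env.sign_off(): hands the job in; it is judged then, once.
The state is a dict: "time_s": time; "qpos": joint angles; "joint_velocities": joint speeds; "effort": joint torques, N m; "tool_pos": TCP position; "tool_rot": TCP orientation; "force": force on the tool from outside, world axes, zero at the start; "wrist_torque": the same for the moment, N m; "grip_width": finger opening in m; "grasp_force": force on a finger pad.
Only numpy, scipy, OpenCV 4.12 (cv2) and the standard library are available. Lean on these libraries where they do the work, as an engineer would, in place of code of your own. Each camera call takes 0.05 s, during which the arm holds its last target. There are 200 camera calls.

## Working session

There is one attempt and no reset: what is moved stays moved. The work goes in short steps, Python scripts to look and compute and a tool call to move; the robot and the scene stay as the last step left them, time stands still between calls to the robot, and variables do not carry over. Pictures are saved under pics/ and viewed, at most 10 in all, crops included, and the job is handed in when it is done.

Besides the shell and the picture viewer there is one more tool, called after ">>>" as name([rows], argument=value, ...), one row to a line, values as JSON. arm_command: Moves the arm, as the interface text tells. Its arguments: {"type":"object","properties":{"series":{"type":"array"},"grip":{"type":"number"},"grip_force":{"type":"number"}},"required":["series"]}

```bash
mkdir -p pics; cat > h.py <<'E'
import numpy as np, cv2
from cell import env, viewer
from scipy.spatial.transform import Rotation as R
def tool():
    o=env.get_obs(); T=np.eye(4); T[:3,:3]=R.from_euler('xyz',o['tool_rot'],degrees=True).as_matrix(); T[:3,3]=o['tool_pos']; return T
def snap(n,save=None):
    Tt=tool(); im,d=viewer.read_camera(n); c=viewer.calibration(n)
    T=c['T'] if 'T' in c else Tt@np.array(c['hand_eye'])
    if save: cv2.imwrite(save,im); np.savez(save[:-4],d=d,K=c['K'],T=T)
    return im,d,np.array(c['K']),np.array(T)
def load(s):
    z=np.load(s); return z['d'],z['K'],z['T']
def pt(u,v,d,K,T,z=None):
    r=np.array([(u-K[0,2])/K[0,0],-(v-K[1,2])/K[1,1],-1.])
    if z is None: return T[:3,:3]@(r*d[int(v),int(u)])+T[:3,3]
    w=T[:3,:3]@r; return T[:3,3]+w*(z-T[2,3])/w[2]
E
python3 - <<'E'
from h import *
o=env.get_obs(); print(o)
for n in('top','scene'):
    im,d,K,T=snap(n,f'pics/{n}.png'); print(n,K,T.round(3),[k for k in viewer.calibration(n)])
print(viewer.calibration('wrist'))
E
```

```text
{'time_s': 0.0, 'qpos': array([-63.01984269,  18.43898682,  -4.01313738,  83.17644127,
         1.29384053,  78.54164756,  -3.26048611]), 'joint_velocities': array([ 0.01556936,  0.06182485,  0.08486406, -0.01913491, -0.04094421,
        0.0681462 ,  0.00786253]), 'effort': array([-3.95279176e-05, -4.91298866e+01, -4.04076995e-01, -3.12520480e+01,
       -6.39447151e-02,  4.37510514e-02,  1.70465250e-04]), 'tool_pos': array([0.28651375, 0.58282602, 0.22944852]), 'tool_rot': array([-1.79888097e+02,  5.51783694e-03,  1.53826642e+02]), 'force': array([-0.76697792,  0.11133537,  0.21465419]), 'wrist_torque': array([-0.04880972,  0.00199275,  0.00356731]), 'grasp_force': 0.0, 'grip_width': 0.08699142771967076}
top [[386.32913283   0.         325.74052227]
 [  0.         386.32913283 202.79611976]
 [  0.           0.           1.        ]] [[ 0.018  0.993 -0.113  0.478]
 [-1.     0.017 -0.004 -0.008]
 [-0.002  0.114  0.994  1.212]
 [ 0.     0.     0.     1.   ]] ['K', 'T']
scene [[507.71898868   0.         321.70071447]
 [  0.         507.71898868 203.47159515]
 [  0.           0.           1.        ]] [[ 8.360e-01  4.000e-01 -3.750e-01  1.380e-01]
 [-5.480e-01  6.090e-01 -5.720e-01 -7.210e-01]
 [-1.000e-03  6.840e-01  7.290e-01  1.114e+00]
 [ 0.000e+00  0.000e+00  0.000e+00  1.000e+00]] ['K', 'T']
{'K': array([[286.60328392,   0.        , 315.60043425],
       [  0.        , 286.60328392, 196.92564434],
       [  0.        ,   0.        ,   1.        ]]), 'hand_eye': array([[-3.48483335e-04,  9.64816166e-01,  2.62925167e-01,
         7.21175787e-02],
       [ 9.99999515e-01,  5.78322632e-04, -7.96773704e-04,
         1.21160975e-04],
       [-9.20795725e-04,  2.62924762e-01, -9.64815900e-01,
        -1.54599002e-01],
       [ 0.00000000e+00,  0.00000000e+00,  0.00000000e+00,
         1.00000000e+00]])}
```

View pics/top.png

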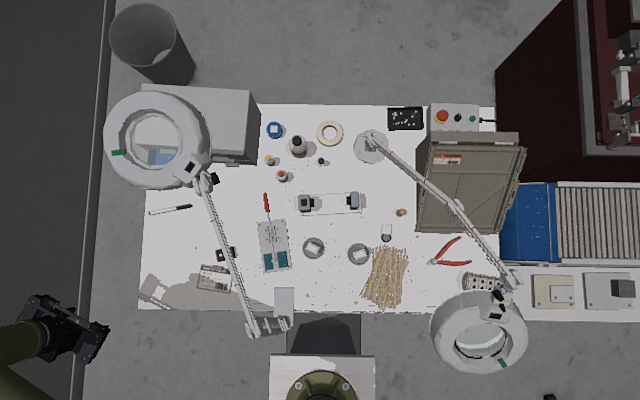

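View pics/scene.png

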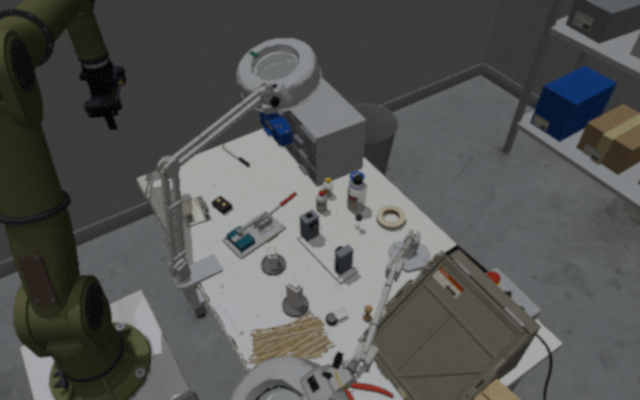

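```bash
python3 - <<'E'
from h import *
a=cv2.imread('pics/top.png')[185:275,285:415]; b=cv2.imread('pics/scene.png')[205:325,250:370]
a=cv2.resize(a,None,fx=6,fy=6,interpolation=cv2.INTER_CUBIC);b=cv2.resize(b,None,fx=5,fy=5,interpolation=cv2.INTER_CUBIC)
cv2.imwrite('pics/a.png',a);
d,K,T=load('pics/top.npz')
for n,u,v in[('headL',306,203),('headR',352,200),('standL',313,247),('standR',358,253),('tab',335,225),('bar',225,250),('lamp',120,150),('rbar',440,190),('rbar2',490,255)]: print(n,pt(u,v,d,K,T).round(3))
for n,u,v in[('standL',313,247),('standR',358,253)]:
  w=d[v-14:v+15,u-14:u+15]; i=np.unravel_index(np.where(w>0,w,9).argmin(),w.shape); print(n,i,pt(u-14+i[1],v-14+i[0],d,K,T).round(3))
E
```

```text
headL [0.604 0.054 0.096]
headR [ 0.615 -0.08   0.095]
standL [0.477 0.032 0.067]
standR [ 0.463 -0.099  0.095]
tab [ 0.547 -0.033  0.   ]
bar [0.468 0.209 0.379]
lamp [0.688 0.463 0.359]
rbar [ 0.648 -0.334  0.104]
rbar2 [ 0.467 -0.383  0.319]
standL (np.int64(17), np.int64(13)) [0.469 0.035 0.068]
standR (np.int64(15), np.int64(18)) [ 0.46  -0.11   0.101]
```

View pics/a.png

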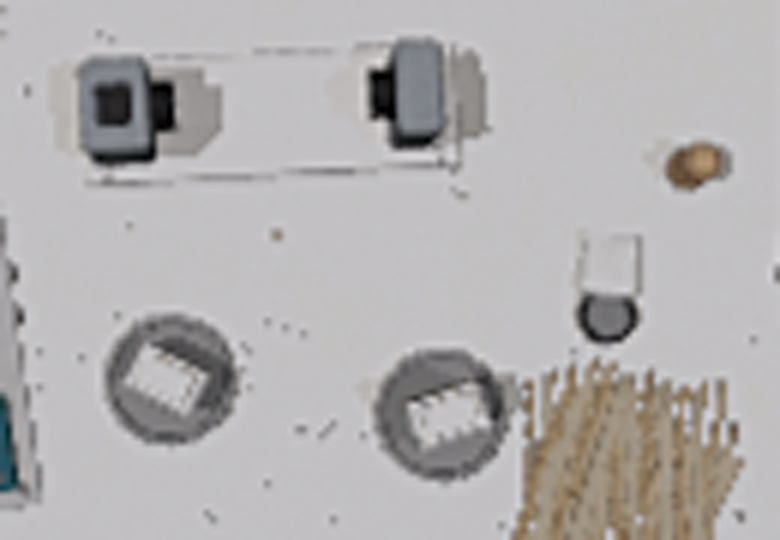

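The top view crop shows the cells at (172,378) in the left stand, top at z≈0.067, so the short one, and at (450,412) in the right stand, z≈0.096, so the tall one, turned by about +15°. The photometer spans (85–460, 45–180), centred near (0.607, -0.015). I'll rise above the lamp bar first.

>>> arm_command([
  [[0,0,-50],0],
  [[0,0,-100],0],
  [[0,0,-150],0],
  [[0,0,-200],0],
  [[0,0,-240],0],
], grip=-1, grip_force=10)

```text
time_s: 0.6
tool_pos: [0.2867, 0.5831, 0.4737]
tool_rot: [179.9, 0.0, 153.8]
force: [-0.2, 1.2, 0.4]
grip_width: 0.0873
grasp_force: 0.0
```

```bash
cat >> h.py <<'E'
def go(xyz,yaw):
    T=tool(); s=T[:3,:3].T@(np.array(xyz)-T[:3,3])*1000
    c=R.from_matrix(T[:3,:3]).as_euler('xyz',degrees=True)
    dy=(yaw-c[2]+180)%360-180
    print('tcp',T[:3,3].round(4),c.round(2),'shift',s.round(1),'turn',round(-np.radians(dy),3))
E
python3 -c "
from h import *
go([.47,-.02,.46],105)
print(env.get_obs()['force'])"
```

```text
tcp [0.2867 0.5831 0.4737] [179.87   0.   153.82] shift [-430.6 -460.4   12.6] turn 0.852
[-0.17123623  1.17385357  0.43591485]
```

>>> arm_command([
  [[-29,-31,0],0.06],
  [[-58,-62,0],0.12],
  [[-88,-93,0],0.18],
  [[-118,-125,0],0.25],
  [[-148,-157,0],0.32],
])

```text
time_s: 1.1
tool_pos: [0.3506, 0.3753, 0.4701]
tool_rot: [-180.0, 0.0, 135.3]
force: [0.2, -0.0, -0.5]
grip_width: 0.0873
grasp_force: 0.0
```

```bash
python3 -c "
from h import *
go([.47,-.02,.474],105)
print(env.get_obs()['force'])"
```

```text
tcp [0.3506 0.3753 0.4701] [-179.97    0.    135.33] shift [-362.8 -197.1   -3.8] turn 0.529
[ 0.19361245 -0.03500065 -0.47709224]
```

>>> arm_command([
  [[-40,-22,0],0.06],
  [[-80,-44,0],0.12],
  [[-120,-66,0],0.18],
  [[-160,-88,0],0.24],
  [[-200,-110,0],0.3],
])

```text
time_s: 1.6
tool_pos: [0.4159, 0.1565, 0.4703]
tool_rot: [-180.0, -0.0, 118.2]
force: [0.5, 0.0, 0.7]
grip_width: 0.0869
grasp_force: 0.0
```

```bash
python3 -c "
from h import *
go([.47,-.02,.40],105)
print(env.get_obs()['force'])"
```

```text
tcp [0.4159 0.1565 0.4703] [-1.8000e+02 -1.0000e-02  1.1817e+02] shift [-181.2  -35.6   70.3] turn 0.23
[0.53719599 0.00258019 0.74875669]
```

>>> arm_command([
  [[-40,-8,0],0.05],
  [[-80,-8,5],0.1],
  [[-120,-8,20],0.15],
  [[-160,-8,40],0.2],
  [[-190,0,70],0.23],
])

```text
time_s: 2.1
tool_pos: [0.5067, -0.0121, 0.4012]
tool_rot: [179.8, 0.0, 104.8]
force: [1.1, 0.6, 0.3]
grip_width: 0.0869
grasp_force: 0.0
```

>>> arm_command([
  [[-10,12,10],0],
  [[-20,12,40],0],
  [[-20,12,60],0],
  [[-20,12,60],0],
  [[-20,12,60],0],
])

```text
time_s: 2.6
tool_pos: [0.5226, -0.0246, 0.3408]
tool_rot: [-180.0, -0.0, 105.2]
force: [0.6, 0.5, 0.4]
grip_width: 0.0871
grasp_force: 0.0
```

```bash
python3 - <<'E'
from h import *
o=env.get_obs(); print(o['tool_pos'],o['tool_rot'],o['force'])
snap('wrist','pics/w1.png')
E
```

```text
[ 0.5225979  -0.02463973  0.34078981] [-1.79980950e+02 -1.39067598e-02  1.05150527e+02] [0.57243491 0.5070646  0.43299752]
```

View pics/w1.png

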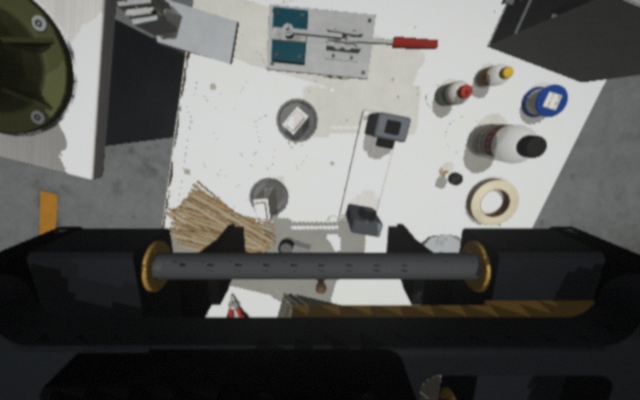

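The wrist view shows the tall cell at (262,208), the short cell at (295,120), and the photometer heads at (388,128) and (363,220). I'll enlarge that area and segment it by height.

```bash
python3 - <<'E'
from h import *
im=cv2.imread('pics/w1.png'); d,K,T=load('pics/w1.npz')
v,u=np.mgrid[95:245,230:425]; r=np.stack([(u-K[0,2])/K[0,0],-(v-K[1,2])/K[1,1],-np.ones(u.shape)],-1)*d[95:245,230:425,None]
P=r@T[:3,:3].T+T[:3,3]
def rect(n,m):
    c,s,a=cv2.minAreaRect((P[m][:,:2]*1000).astype(np.float32)); print(n,m.sum(),'c',np.round(c,1),'size',np.round(s,1),'ang',round(a,1),'z',np.median(P[m][:,2]).round(4))
X,Y,Z=P[...,0],P[...,1],P[...,2]
rect('tall stop',(X<.52)&(Y<-.04)&(Z>.086)&(Z<.12))
rect('short stop',(X<.52)&(Y>-.04)&(Z>.058)&(Z<.08))
for n,m in(('H+',(X>.55)&(Y>0)&(Y<.13)),('H-',(X>.55)&(Y<-.02)&(Y>-.13))):
    rect(n,m&(Z>.088)&(Z<.11))
print('table',np.median(Z).round(4))
cv2.imwrite('pics/w1c.png',cv2.resize(im[95:245,230:425],None,fx=4,fy=4,interpolation=cv2.INTER_CUBIC))
E
```

```text
tall stop 314 c [ 459.3 -101.3] size [21.7 35.6] ang 20.7 z 0.0949
short stop 221 c [474.7  35.5] size [31.2 20.1] ang 66.6 z 0.066
H+ 876 c [607.   56.9] size [46.2 45.1] ang 4.4 z 0.0952
H- 491 c [617.1 -79.7] size [45.8 35.5] ang 4.6 z 0.0946
table 0.0007
```

View pics/w1c.png

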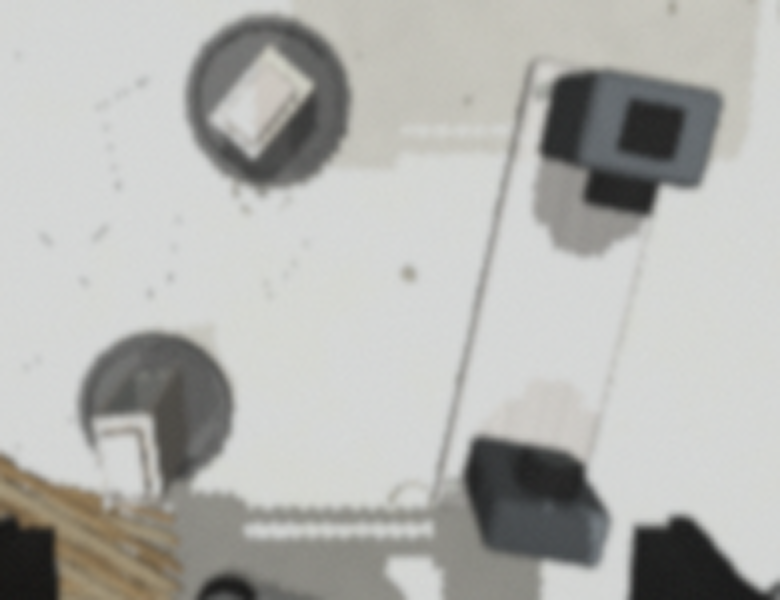

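Both heads and both cells fit the given sizes: cell top 22×36 at about (0.459, -0.101), yaw around 15–20°. Next I'll move closer above the tall cell for one refining look.

```bash
python3 -c "
from h import *
go([.46,-.12,.25],108)"
```

```text
tcp [ 0.5231 -0.0246  0.3416] [179.92   0.   105.16] shift [-75.6 -85.9  91.5] turn -0.05
```

>>> arm_command([
  [[-20,-22,20],0],
  [[-40,-44,40],-0.02],
  [[-60,-66,65],-0.05],
  [[-76,-86,92],-0.05],
  [[-76,-86,92],-0.05],
])

```text
time_s: 3.15
tool_pos: [0.4564, -0.1237, 0.247]
tool_rot: [-179.8, -0.1, 107.7]
force: [0.1, -0.1, -1.0]
grip_width: 0.0872
grasp_force: 0.0
```

```bash
python3 - <<'E'
from h import *
o=env.get_obs(); print(o['tool_pos'],o['tool_rot'],o['force'])
im,d,K,T=snap('wrist','pics/w2.png')
v,u=np.mgrid[0:230,150:500]; dd=d[0:230,150:500]
r=np.stack([(u-K[0,2])/K[0,0],-(v-K[1,2])/K[1,1],-np.ones(u.shape)],-1)*dd[...,None]
P=r@T[:3,:3].T+T[:3,3]; X,Y,Z=np.moveaxis(P,-1,0)
reg=(abs(X-.46)<.04)&(abs(Y+.1)<.04)
for lo,hi in((.084,.12),(.084,.0915),(.0925,.11)):
    m=reg&(Z>lo)&(Z<hi); c,s,a=cv2.minAreaRect((P[m][:,:2]*1000).astype(np.float32)); print(m.sum(),np.round(c,1),np.round(s,1),round(a,1),np.median(Z[m]).round(4), u[m].mean(),v[m].mean())
c=im[40:240,200:460]; cv2.imwrite('pics/w2c.png',cv2.resize(c,None,fx=3,fy=3,interpolation=cv2.INTER_CUBIC))
E
```

```text
[ 0.45641579 -0.12372481  0.2469741 ] [-1.79824716e+02 -8.99319834e-02  1.07700890e+02] [ 0.13837407 -0.06837603 -0.99623477]
612 [ 459.3 -102. ] [21.2 35.5] 18.5 0.0949 324.63235294117646 167.77450980392157
286 [ 459.3 -102. ] [21.2 35.5] 18.5 0.0872 324.62587412587413 166.1888111888112
325 [ 459.2 -102.2] [14.1 25.3] 18.6 0.0961 324.63384615384615 169.20307692307694
```

View pics/w2c.png

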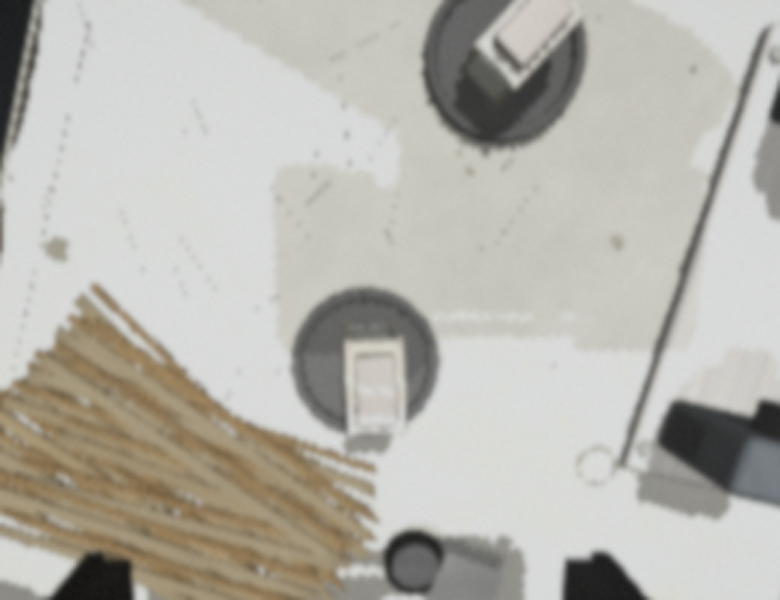

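The tall cell sits at (375,385) in the crop, almost aligned with the tool: centre (0.4593, -0.102), yaw 18.5°, size and height right. I'll partly close to about 50 mm to keep the fingers clear of the sticks, then descend.

```bash
python3 -c "
from h import *
go([.4593,-.102,.057],108.5);go([.4593,-.102,.057],108.5)"
```

```text
tcp [ 0.4586 -0.1219  0.2488] [ 1.7998e+02 -6.0000e-02  1.0783e+02] shift [ 18.5   6.6 191.8] turn -0.012
tcp [ 0.4586 -0.1219  0.2488] [ 1.7998e+02 -6.0000e-02  1.0783e+02] shift [ 18.5   6.6 191.8] turn -0.012
```

>>> arm_command([
  [[10,4,0],-0.012],
  [[18.5,6.5,15],-0.012],
  [[18.5,6.5,50],-0.012],
  [[18.5,6.5,85],-0.012],
  [[18.5,6.5,100],-0.012],
], grip=-0.15)

```text
time_s: 3.7
tool_pos: [0.4603, -0.0985, 0.1472]
tool_rot: [-179.9, -0.0, 108.9]
force: [-0.5, -0.0, 0.7]
grip_width: 0.0554
grasp_force: 0.0
```

>>> arm_command([
  [[0,0,0],0],
  [[0,0,0],0],
  [[0,0,0],0],
  [[0,0,0],0],
  [[0,0,0],0],
])

```text
time_s: 4.2
tool_pos: [0.4607, -0.101, 0.1495]
tool_rot: [179.9, 0.0, 108.7]
force: [-0.5, 0.1, -0.3]
grip_width: 0.0505
grasp_force: 0.0
```

```bash
python3 -c "
from h import *
go([.4593,-.102,.057],108.5);print(env.get_obs()['grip_width'],env.get_obs()['force'])
im,d,K,T=snap('wrist','pics/w3.png')
v,u=np.mgrid[0:400,0:640]
r=np.stack([(u-K[0,2])/K[0,0],-(v-K[1,2])/K[1,1],-np.ones(u.shape)],-1)*d[...,None]
P=r@T[:3,:3].T+T[:3,3]; X,Y,Z=np.moveaxis(P,-1,0)
m=(abs(X-.46)<.035)&(abs(Y+.1)<.035)&(Z>.084)&(Z<.1)&(d>0)
print(m.sum(),cv2.minAreaRect((P[m][:,:2]*1000).astype(np.float32)))
"
```

```text
tcp [ 0.4607 -0.101   0.1495] [1.7990e+02 2.0000e-02 1.0869e+02] shift [-0.4 -1.8 92.5] turn 0.003
0.05051620596390407 [-0.50648464  0.1353381  -0.28914963]
1135 ((459.3704528808594, -102.23346710205078), (21.942087173461914, 35.82830810546875), 19.721731185913086)
```

>>> arm_command([
  [[-0.5,-1.5,20],-0.012],
  [[-0.5,-1.5,45],-0.012],
  [[-0.5,-1.5,70],-0.012],
  [[-0.5,-1.5,92],-0.012],
  [[-0.5,-1.5,92],-0.012],
])

```text
time_s: 4.75
tool_pos: [0.4564, -0.1019, 0.0543]
tool_rot: [-179.7, -0.1, 109.3]
force: [0.3, 0.2, 0.3]
grip_width: 0.0499
grasp_force: 0.0
```

>>> arm_command([
  [[0,0,0],0],
  [[0,0,0],0],
  [[0,0,0],0],
  [[0,0,0],0],
  [[0,0,0],0],
], grip=1, grip_force=10)

```text
time_s: 5.25
tool_pos: [0.4593, -0.102, 0.0573]
tool_rot: [179.9, 0.0, 109.4]
force: [0.1, 0.7, 2.5]
grip_width: 0.0214
grasp_force: 10.0
```

>>> arm_command([
  [[0,0,0],0],
  [[0,0,0],0],
  [[0,0,0],0],
  [[0,0,0],0],
  [[0,0,0],0],
])

```text
time_s: 5.75
tool_pos: [0.4594, -0.102, 0.0573]
tool_rot: [179.9, 0.0, 109.4]
force: [-0.3, 0.3, 6.8]
grip_width: 0.0219
grasp_force: 10.0
```

```bash
python3 -c "
from h import *
go([.4593,-.102,.057],109.2);print(env.get_obs()['grip_width'],env.get_obs()['force'],env.get_obs()['grasp_force'])"
```

```text
tcp [ 0.4594 -0.102   0.0573] [1.7993e+02 1.0000e-02 1.0937e+02] shift [ 0.1 -0.1  0.3] turn 0.003
0.021909537918948875 [-0.34540654  0.30822076  6.84207876] 9.967923655640334
```

>>> arm_command([
  [[0,0,-10],0],
  [[0,0,-30],0],
  [[0,0,-65],0],
  [[0,0,-105],0],
  [[0,0,-130],0],
])

```text
time_s: 6.25
tool_pos: [0.4593, -0.1025, 0.1894]
tool_rot: [179.8, 0.0, 109.3]
force: [1.5, 0.3, -1.3]
grip_width: 0.0217
grasp_force: 10.0
```

>>> arm_command([
  [[0,0,-10],0],
  [[0,0,-15],0],
  [[0,0,-15],0],
  [[0,0,-15],0],
  [[0,0,-15],0],
])

```text
time_s: 6.75
tool_pos: [0.4579, -0.102, 0.2002]
tool_rot: [-179.9, -0.0, 109.4]
force: [-0.1, -0.3, -0.4]
grip_width: 0.0217
grasp_force: 10.0
```

```bash
python3 -c "
from h import *
go([.57,-.08,.21],94.5);print(env.get_obs()['grip_width'],env.get_obs()['force'],env.get_obs()['grasp_force'])"
```

```text
tcp [ 0.4579 -0.102   0.2002] [-1.7986e+02 -3.0000e-02  1.0936e+02] shift [-16.4 113.  -10.1] turn 0.259
0.02170545523122844 [-0.05754081 -0.31128135 -0.44528986] 9.966789048048668
```

>>> arm_command([
  [[-2,30,-16],0.05],
  [[-4,60,-32],0.1],
  [[-6,90,-48],0.15],
  [[-4,115,-64],0.2],
  [[0,138,-80],0.255],
])

```text
time_s: 7.25
tool_pos: [0.5897, -0.056, 0.2807]
tool_rot: [-179.9, 0.0, 94.6]
force: [-0.6, -0.7, -1.5]
grip_width: 0.0219
grasp_force: 10.0
```

>>> arm_command([
  [[5,5,0],0],
  [[5,5,0],0],
  [[5,5,0],0],
  [[5,5,0],0],
  [[5,5,0],0],
])

```text
time_s: 7.75
tool_pos: [0.5926, -0.0517, 0.2813]
tool_rot: [-180.0, -0.0, 94.7]
force: [0.4, -0.6, -0.6]
grip_width: 0.0216
grasp_force: 10.0
```

```bash
cat > m.py <<'E'
from h import *
import sys
go([.61,-.012,.2],94.5)
im,d,K,T=snap('wrist',sys.argv[1])
v,u=np.mgrid[0:400,0:640]
r=np.stack([(u-K[0,2])/K[0,0],-(v-K[1,2])/K[1,1],-np.ones(u.shape)],-1)*d[...,None]
P=r@T[:3,:3].T+T[:3,3]; X,Y,Z=np.moveaxis(P,-1,0)
for n,s in(('H+',1),('H-',-1)):
    m=(abs(X-.61)<.045)&(s*(Y+.012)>.03)&(s*(Y+.012)<.12)&(Z>.091)&(Z<.10)&(d>0)&(v<260)
    if m.sum()<20: print(n,'none'); continue
    c,sz,a=cv2.minAreaRect((P[m][:,:2]*1000).astype(np.float32)); print(n,m.sum(),np.round(c,1),np.round(sz,1),round(a,1),'z',np.median(Z[m]).round(4),'uv',u[m].min(),u[m].max(),v[m].min(),v[m].max())
m=(abs(X-.61)<.06)&(abs(Y+.012)<.12)&(Z>.006)&(Z<.016)&(d>0)&(v<260)
c,sz,a=cv2.minAreaRect((P[m][:,:2]*1000).astype(np.float32)); print('plate',m.sum(),np.round(c,1),np.round(sz,1),round(a,1),'z',np.median(Z[m]).round(4))
E
python3 m.py pics/w4.png
```

```text
tcp [ 0.5926 -0.0517  0.2813] [-1.7996e+02 -3.0000e-02  9.4700e+01] shift [38.1 20.7 81.3] turn 0.003
H+ 1284 [607.2  62.4] [45.2 32.6] 4.8 z 0.0954 uv 317 357 66 97
H- 349 [627.4 -84.5] [26.8 23.3] 3.6 z 0.0949 uv 331 352 199 217
plate 3818 [612.3  -6.7] [ 63.6 180.1] 4.4 z 0.0122
```

View pics/w4.png

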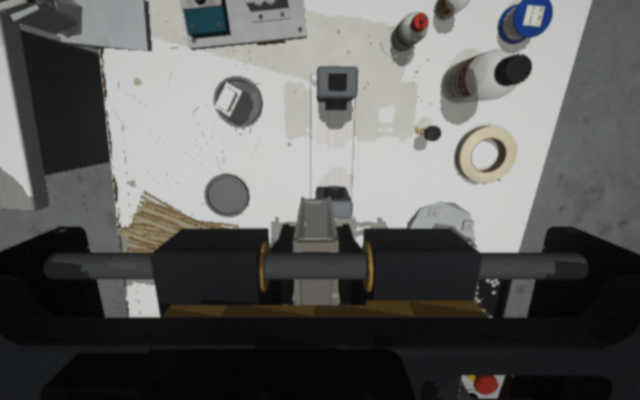

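The wrist picture shows the cell held upright at (315,210), the left head at (337,82) and the right head partly hidden at (333,205). The photometer centre comes out near (0.613, -0.013) with yaw 4.5°. I'll shift 60 mm to the right so both heads show.

>>> arm_command([
  [[-15,0,0],0],
  [[-35,0,0],0],
  [[-55,0,0],0],
  [[-65,0,0],0],
  [[-65,0,0],0],
])

```text
time_s: 8.3
tool_pos: [0.5984, -0.1187, 0.2817]
tool_rot: [180.0, 0.1, 94.5]
force: [-0.1, -0.7, -0.4]
grip_width: 0.0222
grasp_force: 10.0
```

>>> arm_command([
  [[0,0,0],0],
  [[0,0,0],0],
  [[0,0,0],0],
  [[0,0,0],0],
  [[0,0,0],0],
])

```text
time_s: 8.8
tool_pos: [0.599, -0.1152, 0.2816]
tool_rot: [180.0, -0.0, 94.8]
force: [0.4, -0.0, -1.5]
grip_width: 0.0218
grasp_force: 10.0
```

```bash
python3 m.py pics/w5.png; python3 - <<'E'
from h import *
# independent: top camera, heads
im,d,K,T=snap('top')
v,u=np.mgrid[0:400,0:640]
r=np.stack([(u-K[0,2])/K[0,0],-(v-K[1,2])/K[1,1],-np.ones(u.shape)],-1)
d,_,_=load('pics/top.npz')
P=(r*d[...,None])@T[:3,:3].T+T[:3,3]; X,Y,Z=np.moveaxis(P,-1,0)
for s in(1,-1):
    m=(abs(X-.61)<.045)&(s*(Y+.012)>.03)&(s*(Y+.012)<.12)&(Z>.091)&(Z<.10)
    print('top',cv2.minAreaRect((P[m][:,:2]*1000).astype(np.float32)))
E
```

```text
tcp [ 0.599  -0.1152  0.2816] [ 1.7999e+02 -1.0000e-02  9.4810e+01] shift [101.9  19.6  81.6] turn 0.005
H+ 1521 [607.2  61.6] [45.5 33.3] 4.2 z 0.0954 uv 316 359 0 36
H- 743 [618.1 -85.9] [44.7 23. ] 5.0 z 0.0949 uv 315 352 148 167
plate 4397 [613.1 -14.1] [ 63.7 194. ] 4.4 z 0.0122
top ((608.6763305664062, 61.39057159423828), (44.519927978515625, 32.24183654785156), 1.3731040954589844)
top ((620.0293579101562, -86.11515808105469), (44.288265228271484, 23.21714210510254), 3.920698881149292)
```

The plate centre (613.1, -14.1; 64×194 mm fits) and the heads' inner faces (119.4 mm apart, midpoint -14.6) agree, so beam centre = (0.613, -0.0143), yaw 4.4°. I'll move above it, then straight down.

```bash
python3 -c "
from h import *
go([.613,-.0143,.0963],94.4)"
```

```text
tcp [ 0.5989 -0.1155  0.2816] [ 1.800e+02 -1.000e-02  9.478e+01] shift [ 99.6  22.5 185.3] turn 0.007
```

>>> arm_command([
  [[25,6,0],0.007],
  [[55,13,0],0.007],
  [[85,20,10],0.007],
  [[99.5,22.5,35],0.007],
  [[99.5,22.5,55],0.007],
])

```text
time_s: 9.4
tool_pos: [0.6133, -0.0102, 0.2255]
tool_rot: [180.0, -0.1, 94.7]
force: [-0.0, 1.3, -1.4]
grip_width: 0.0221
grasp_force: 10.0
```

>>> arm_command([
  [[0,0,5],0],
  [[0,0,5],0],
  [[0,0,5],0],
  [[0,0,5],0],
  [[0,0,5],0],
])

```text
time_s: 9.9
tool_pos: [0.6136, -0.0151, 0.2227]
tool_rot: [179.9, -0.0, 94.3]
force: [-0.4, -0.7, -0.6]
grip_width: 0.0218
grasp_force: 10.0
```

```bash
python3 -c "
from h import *
go([.613,-.0143,.0963],94.4)"
```

```text
tcp [ 0.6136 -0.0151  0.2227] [ 1.7989e+02 -1.0000e-02  9.4310e+01] shift [  0.9  -0.8 126.4] turn -0.001
```

>>> arm_command([
  [[0.5,-0.5,25],0],
  [[0.5,-0.5,55],0],
  [[0.5,-0.5,85],0],
  [[0.5,-0.5,110],0],
  [[0.5,-0.5,126],0],
])

```text
time_s: 10.4
tool_pos: [0.6118, -0.0143, 0.094]
tool_rot: [-179.9, -0.0, 94.3]
force: [-0.2, -0.0, -0.1]
grip_width: 0.0223
grasp_force: 10.0
```

>>> arm_command([
  [[0,0,0],0],
  [[0,0,0],0],
  [[0,0,0],0],
  [[0,0,0],0],
  [[0,0,0],0],
])

```text
time_s: 10.9
tool_pos: [0.6132, -0.0142, 0.0966]
tool_rot: [179.9, -0.0, 94.4]
force: [-0.5, 0.0, -0.7]
grip_width: 0.0223
grasp_force: 10.0
```

```bash
python3 - <<'E'
from h import *
go([.613,-.0143,.0963],94.4);print(env.get_obs()['force'],env.get_obs()['grip_width'])
im,d,K,T=snap('scene','pics/s2.png'); c=im[190:290,280:380]
im2,_,_,_=snap('wrist','pics/w6.png')
a=cv2.resize(c,(400,400),interpolation=cv2.INTER_CUBIC); b=cv2.resize(im2[60:260,215:415],(400,400),interpolation=cv2.INTER_CUBIC)
cv2.imwrite('pics/f.png',np.hstack([a,b]))
E
```

```text
tcp [ 0.6132 -0.0142  0.0966] [ 1.799e+02 -1.000e-02  9.436e+01] shift [-0.1 -0.2  0.3] turn -0.001
[-0.53503629  0.02160342 -0.70720741] 0.022259402442273892
```

View pics/f.png

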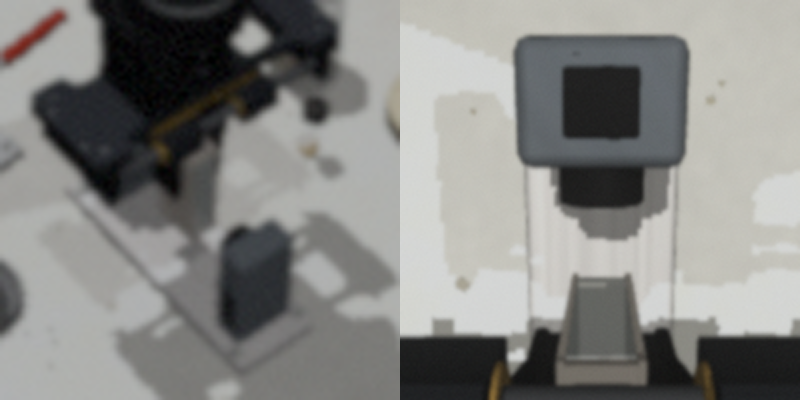

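The scene crop (left) shows the cell hanging upright between the heads. The wrist crop (right) has cell (603) and barrel (602) on the same line. Nothing touches and forces are about zero, so I'm handing in.

```bash
python3 -c "
from h import *
print(env.sign_off())"
```

```text
the job is handed in; nothing more can be done
None
```

The taller cell is held upright in the light path at a 10 N grip by its frosted faces, centred on the measured beam to within about a millimetre or two and touching nothing; I handed the job in at about 11 s, and sign-off returned no verdict.

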